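# Set the tray pin with the spring hammer

## Robot

A 6-joint arm with a two-finger parallel gripper is mounted at the origin on the work surface. World frame = base frame: x ahead of the robot, y to its left, z up, the work surface at z = 0. Lengths are in m, angles in rad, forces in N, time in s.
With the tool pointing down it reaches from about 0.325 to 0.875 m from the base axis. Payload 4.4 kg.
Tool frame: the origin (TCP) lies on the centre line of the jaws, within the pads' length; the fingertips stand env.finger_overhang ahead of it and the grasp point (between the pads) is the TCP (env.finger_overhang is the distance from the TCP to the fingertips, in m); x points along the fingers, y is the direction in which the jaws open and shut, and the axes are right-handed (so a half turn about x gives the same grasp; the last joint's range is limited). The gripper opens to 85 mm and grips with 20 to 120 N. Pads are 22 mm wide; open, the fingers measure 114 mm over their backs; the gripper's body (76 mm by 85 mm) begins 54 mm behind the grasp point. The pads swing forward as they close: fully open they stand 13 mm farther back than shut.
Start: joints at [1.167, 0.207, 1.542, -0, 1.393, -0.15], TCP at [0.144, 0.557, 0.25] pointing down, gripper open.
Joint ranges: [-2.73, 2.73], [-0.86, 2.22], [0.23, 2.46], [-1.11, 4.25], [0.08, 2.63], [-2.82, 2.82]. Speed limits (rad/s): [2.79, 2.79, 3.14, 3.14, 3.14, 3.14].

## Interface

Orientations are given as a 3x3 rotation matrix whose columns are the frame's x, y, z axes.
In Python, from cell import env gives the robot as it stands.
- The arm moves only by the shell command python3 -m jog 'ROWS'. ROWS is JSON, a list of rows, each a list of 3 entries, a list of its own where there are three numbers: the opening, from -1 (shut) to 1 (fully open), then the shift along the world's x, y, z in mm, then the turn about the world's z in rad. A call has 1 to 10 rows; each row is the pose to reach, as a shift and turn from the pose commanded when the call began; what a row does not reach only later rows make up. A row lasts 1/10 s, in which the tool goes at most 50 mm and 8.59 degrees, less where a joint would pass 70% of its speed; a pose out of reach is approached as far as the arm can. A call with a gripper value outside its range is refused whole. The fingers move at their own pace and stop on an object; the grip force is fixed at half the most. Time passes only in rows, so rows that repeat a pose let the fingers close. It gives the time, the measured TCP pose, the force and the opening at its end, in the units of the state.
- env.observe(): the state, without advancing time (a new reading comes with each control period).
- env.capture(name): name is "scene" or "top"; returns a dict with "pixels" (400x640x3 uint8, blue, green, red), "mtx" (3x3 intrinsics, pixels), "k1" (the pictures are not rectified: a ray, as slopes to the right and down, at radius r is drawn at 1 + k1 r^2 times it, then the intrinsics apply), "cam_to_world" (4x4, takes a point from camera to world coordinates). Camera axes: x right, y down, z forward; pixel columns grow to the right and rows downward; lengths in m; the calibration is good to about 2 mm. A picture is of the moment at which its call begins. There is no depth.
- env.hand_in(): hands the job in, once; it reports no verdict.
The state is a dict: "t": time; "joint_pos": joint angles; "joint_velocities": joint speeds; "effort": joint torques, N m; "tcp_pos": TCP position; "eef_rot": TCP orientation; "contact_force": force on the tool from outside, world axes, zero at the start; "torque": the same for the moment, N m; "gripper_width": finger opening in m.
Only numpy, scipy, OpenCV 4.12 (cv2) and the standard library are available. Lean on these libraries where they do the work, as an engineer would, in place of code of your own. Each camera call takes 0.05 s, during which the arm holds its last target.

## Task

Drive the locating pin of the clamped vial tray fully home with the bench spring hammer: draw the striker back by its upright lug until the sear has clicked in and holds it, touching the sprung backstop just behind the catch no more than gently, let go of the striker so that the sear alone holds it for a moment, then press the sear's paddle to fire it. Let the paddle come up again, leave the hammer fired, and do not knock the other things on the bench about.

Things in the scene. Friction and masses are not known exactly. Their poses are not given: they have to be found in the camera images.
- tester: Fixed bench spring hammer: grey base 150 x 370 x 12 mm; along +y: clamped tray, clear hood, striker carriage (68 x 60 mm, top 75 mm up) on two rods, 32 mm spring barrel. Origin on the bench under the striker's centre line, 165 mm from the base's +y edge; z up, striker is drawn along +y; sear on the +x side (its plane x = 50 mm). Nothing but the lug rises above 90 mm
- lug (a point): Top centre of the striker's upright steel cocking lug: 30 mm wide (tester x), 12 mm thick (tester y, the draw direction), 45 mm tall, foot 75 mm and top 120 mm above the bench, on the tester's centre line. Moves with the striker; at y = -55 mm in the tester's frame when fully forward
- striker (a joint): m drawn back along tester +y; 0 = forward. Starts on the proud pin. Spring pushes forward 5 N at 0, +0.15 N/mm. Sear catches at 34 to 58 mm, as an unmeasured collar with a side tooth is set. From 21 to 11 mm before the catch the tooth lifts the hook (2 to 5 N extra, then fading to nothing); at the catch the hook drops with a light click and 1 mm past it the striker can be let back on it
- buffer (a joint): How far the sprung backstop (10 mm plunger under the sear's arm) is pushed in, m; 0 = untouched. The collar's tooth meets it 3 mm past the catch, felt as a sudden rise of 5 N in the pull, then 0.7 N more per mm. Meeting it means that the sear has caught. Pushed in more than 3 mm (7 N) it is strained
- sear (a joint): Angle of the sear lever, rad, hinged 58 mm above the bench at x = 50, y = 45 mm of the tester's frame: 0 = at rest or engaged; grows to 0.3 as the paddle goes down and the hook up. A light spring returns it. A cocked striker fires at 0.1 to 0.15 (paddle 4 to 7 mm down); pressing takes 2 to 10 N
- paddle (a point): Top centre of the sear's steel paddle, 26 mm (tester x) by 30 mm (tester y), 6 mm thick, at the rear end of the sear lever; 83 mm above the bench at rest, at x = 50, y = 90 mm of the tester's frame, beside the spring barrel (74 mm high); goes 13 mm down
- pin (a joint): How far the head of the tray's locating pin stands proud (m); 0 = fully home, 4 to 7 mm at the start. It sits tight (about 20 N) under the clear hood, where only the striker's nose reaches it
- spanner: An open-ended steel spanner 160 mm long lying beyond the tester; origin under its middle. A bystander: leave it alone
- solvent: Amber bottle, 54 mm across and 120 mm tall; origin under its centre. A bystander: leave it alone
- pinbox: Open grey box 70 x 100 x 30 mm; origin under its centre. A bystander: leave it alone
- jar: Small glass jar 44 mm across, 55 mm tall; origin under its centre. A bystander: leave it alone
- beaker: Glass beaker 66 mm across, 90 mm tall; origin under its centre. A bystander: leave it alone
- driver: Screwdriver 180 mm long, lying; origin under its middle. A bystander: leave it alone
- ferrule: Brass ring 38 mm across, 16 mm high; origin under its centre. A bystander: leave it alone

How it is judged:
On the way, in this order (a step that is already met when the one before it is completed fails the run):
1. the striker stands drawn back, held by the sear alone with no finger on it (value of joint striker above 0.031 m and value of joint pin above 0.002 m and contact force between each of the arm, the fingers and striker below 0.1 N), for 0.3 s.
2. the fired striker has driven the pin home (value of joint pin below 0.0015 m and value of joint striker below 0.004 m), for 0.2 s.
At the end, for the whole second after the job is handed in: The pin stands proud by less than 1.5 mm, the striker is forward (within 4 mm of its end) and at rest, and the sear lever is back at rest (below 0.05 rad) (all of step 2 and value of joint sear below 0.05 rad and velocity of joint striker between -0.01 and 0.01 m/s); the robot touches nothing.
It fails at once if the sprung backstop is pushed in by more than 3 mm (value of joint buffer above 0.003 m).
It fails at once if another thing on the bench is moved by more than 30 mm (distance of any of spanner, solvent, pinbox, jar, beaker, driver, ferrule from where it was at the start of the episode above 0.03 m).
It also fails if it takes over 72 s, if anything falls off the work surface, if the arm or the gripper's body presses on something with over 40 N, if the wrist force passes 120 N, or if a joint passes its speed limit or range.

## Working session

There is one attempt and no reset: what is moved stays moved. The work goes in short steps, Python scripts to look and compute and a shell command to move; the robot and the scene stay as the last step left them, time stands still between calls to the robot, and variables do not carry over. Pictures are saved under pics/ and viewed, and the job is handed in when it is done.

```bash
ls; mkdir -p pics; python3 - <<'E'
from cell import env
import cv2,numpy as np
for n in("scene","top"):
    c=env.capture(n); cv2.imwrite(f"pics/{n}0.png",c["pixels"]); np.savez(f"{n}0.npz",**c)
    print(n,c["mtx"].tolist(),c["k1"],np.round(c["cam_to_world"],3).tolist())
o=env.observe(); print(o["t"],o["tcp_pos"],o["eef_rot"],o["contact_force"],o["gripper_width"],env.finger_overhang)
E
```

```text
pics
scene [[382.44583607771017, 0.0, 317.7968325189729], [0.0, 382.44583607771017, 202.63717236278885], [0.0, 0.0, 1.0]] 0.026514728611005352 [[0.585, 0.664, -0.465, 1.115], [0.811, -0.472, 0.345, -0.404], [0.009, -0.579, -0.815, 1.081], [0.0, 0.0, 0.0, 1.0]]
top [[413.7814639716566, 0.0, 322.91342825903325], [0.0, 413.7814639716566, 202.64252661960256], [0.0, 0.0, 1.0]] -0.03844624696076486 [[0.008, -0.993, 0.117, 0.394], [-1.0, -0.009, -0.013, -0.001], [0.014, -0.117, -0.993, 1.476], [0.0, 0.0, 0.0, 1.0]]
0.1 [0.14357431 0.55611696 0.24919717] [[-8.19811947e-04  2.50145780e-01  9.68207838e-01]
 [-1.97792900e-03  9.68205863e-01 -2.50146945e-01]
 [-9.99997708e-01 -2.12011982e-03 -2.98976141e-04]] [0.41250677 0.67938828 0.39085196] 0.08533593964270865 0.019
```

View pics/scene0.png

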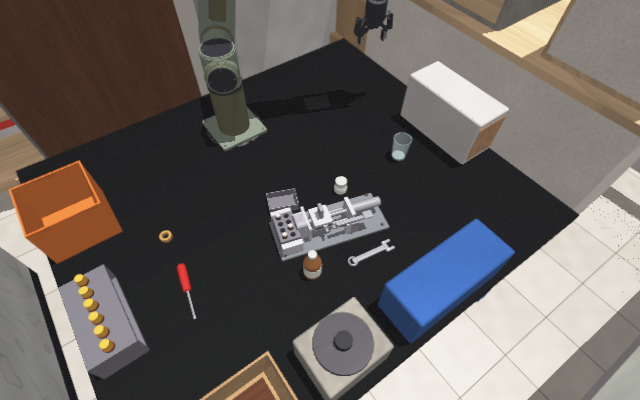

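View pics/top0.png

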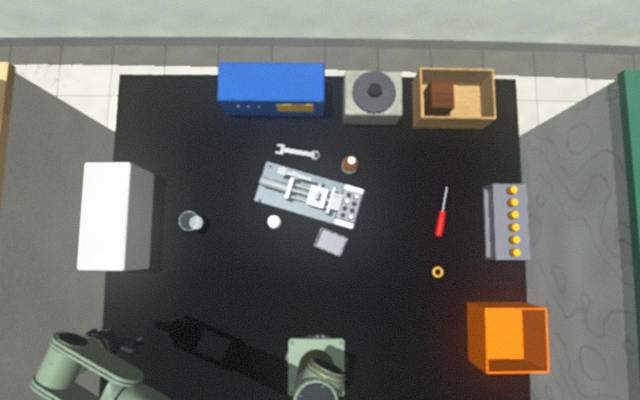

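```bash
python3 - <<'E'
import cv2,numpy as np
t=cv2.imread("pics/top0.png")[130:270,235:385]; cv2.imwrite("pics/topz.png",cv2.resize(t,None,fx=5,fy=4.2,interpolation=cv2.INTER_CUBIC)) if 0 else cv2.imwrite("pics/topz.png",cv2.resize(t,None,fx=4,fy=4,interpolation=cv2.INTER_CUBIC))
s=cv2.imread("pics/scene0.png")[160:290,250:410]; cv2.imwrite("pics/scenez.png",cv2.resize(s,None,fx=4,fy=4,interpolation=cv2.INTER_CUBIC))
E
```

```text
(no output)
```

View pics/topz.png

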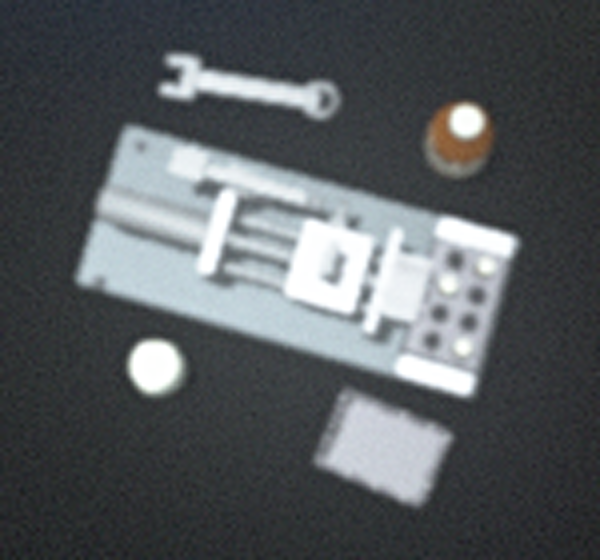

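View pics/scenez.png

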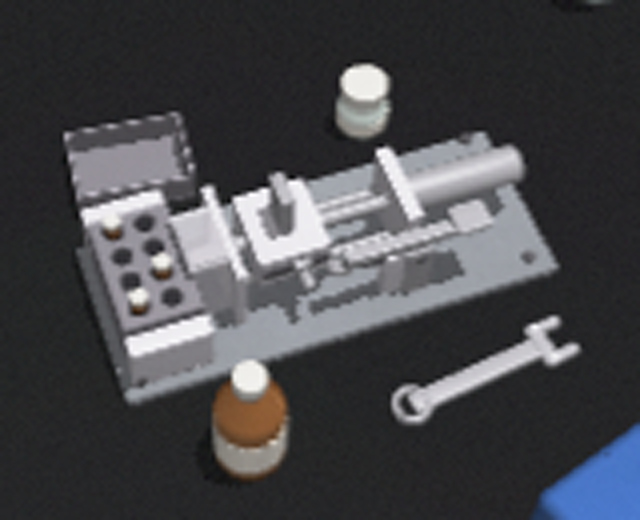

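```bash
cat > h.py <<'E'
import numpy as np,cv2
def ray(c,u,v):
    m=c["mtx"]; k=float(c["k1"]); xd=(u-m[0,2])/m[0,0]; yd=(v-m[1,2])/m[1,1]
    x,y=xd,yd
    for _ in range(20):
        s=1+k*(x*x+y*y); x,y=xd/s,yd/s
    T=c["cam_to_world"]; return T[:3,3],T[:3,:3]@np.array([x,y,1])
def onz(c,u,v,z):
    o,d=ray(c,u,v); return o+d*(z-o[2])/d[2]
def proj(c,p):
    T=np.linalg.inv(c["cam_to_world"]); q=T[:3,:3]@np.asarray(p)+T[:3,3]; x,y=q[:2]/q[2]; s=1+float(c["k1"])*(x*x+y*y)
    return np.array([c["mtx"][0,0]*x*s+c["mtx"][0,2],c["mtx"][1,1]*y*s+c["mtx"][1,2]])
E
python3 - <<'E'
from h import *
t=np.load("top0.npz");s=np.load("scene0.npz")
T=lambda x,y,z:onz(t,235+(x-1.5)/4,130+(y-1.5)/4,z)
S=lambda x,y,z:onz(s,250+(x-1.5)/4,160+(y-1.5)/4,z)
print("base",T(128,125,.012),T(78,285,.012)); print("S base",S(555,265,.012),S(482,132,.012),S(130,403,.012))
for n,p in dict(lug_top=(334,256,.12),paddle=(187,160,.083),bar=(100,205,.058)).items(): print(n,T(*p))
print("S lug",S(278,176,.12),"paddle",S(472,216,.083))
for n,p in dict(jar=(155,365,.055),bottle=(466,118,.12),spanA=(170,80,.006),spanB=(325,100,.006)).items(): print(n,T(*p))
print("S jar",S(364,80,.055),"bottle",S(250,375,.12))
print("box corners",T(348,392,.03),T(452,437,.03),T(422,505,.03),T(318,463,.03))
E
```

```text
base [0.71647199 0.18364817 0.012     ] [0.57090497 0.22465219 0.012     ]
S base [0.71537449 0.18325233 0.012     ] [0.57588138 0.22311234 0.012     ] [ 0.61843323 -0.16923126  0.012     ]
lug_top [ 0.58395205 -0.00280896  0.12      ]
paddle [0.67081022 0.12354089 0.083     ]
bar [0.6353879  0.20039935 0.058     ]
S lug [0.5717227  0.00421671 0.12      ] paddle [0.67023592 0.1215478  0.083     ]
jar [0.49708564 0.15004781 0.055     ]
bottle [ 0.70157432 -0.11219325  0.12      ]
spanA [0.75981385 0.1473323  0.006     ]
spanB [0.74270654 0.00648322 0.006     ]
S jar [0.4959334  0.15138177 0.055     ] bottle [ 0.69926579 -0.1124461   0.12      ]
box corners [ 0.47674825 -0.01621744  0.03      ] [ 0.43825346 -0.10719919  0.03      ] [ 0.37920677 -0.08119876  0.03      ] [0.41480242 0.0093751  0.03      ]
```

```bash
python3 - <<'E'
from h import *
t=np.load("top0.npz");s=np.load("scene0.npz")
a=t["pixels"][175:215,295:340]; b=s["pixels"][195:235,300:345]
f=lambda i:cv2.resize(i,None,fx=8.8,fy=8.8,interpolation=cv2.INTER_NEAREST)
cv2.imwrite("pics/z2.png",np.hstack([f(a),f(b)]))
print(proj(t,(.586,.001,.12)),proj(s,(.586,.001,.12)))
E
```

```text
[316.97920776 193.00108876] [321.01063017 207.23111757]
```

View pics/z2.png

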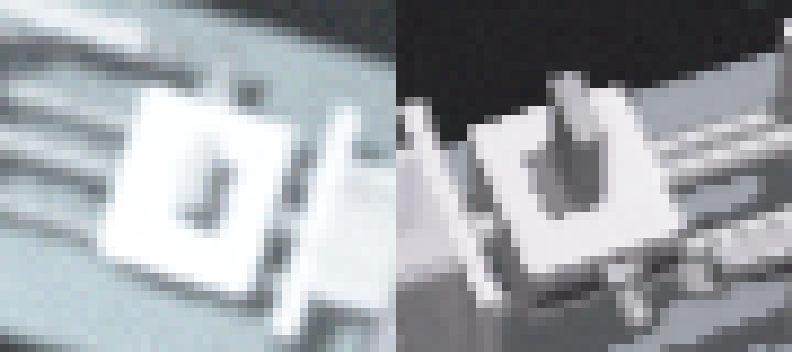

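```bash
python3 - <<'E'
from h import *
t=np.load("top0.npz");s=np.load("scene0.npz")
print(onz(t,317.2,196.1,.075),onz(s,320.1,214.5,.075)); print(onz(t,317.8,193.8,.12),onz(s,320,206.4,.12))
E
```

```text
[5.81695769e-01 2.15674293e-04 7.50000000e-02] [0.58213592 0.00115679 0.075     ]
[ 0.5833575  -0.00173924  0.12      ] [5.81703903e-01 2.99728446e-04 1.20000000e-01]
```

```bash
R='x'; python3 -m jog '[[-1,[430,-600,0],-0.017],[-1,[430,-600,0],-0.017],[-1,[430,-600,0],-0.017],[-1,[430,-600,0],-0.017],[-1,[430,-600,0],-0.017],[-1,[430,-600,0],-0.017],[-1,[430,-600,0],-0.017],[-1,[430,-600,0],-0.017],[-1,[430,-600,0],-0.017],[-1,[430,-600,0],-0.017]]'
```

```text
t: 1.1
tcp_pos: [0.4356, 0.1484, 0.2501]
eef_rot: [[-0.0, 0.267, 0.964], [0.0, 0.964, -0.267], [-1.0, 0.0, -0.0]]
contact_force: [0.2, 0.6, -0.5]
gripper_width: -0.0002
```

```bash
python3 -m jog '[[-1,[136,-192,0],0],[-1,[136,-192,0],0],[-1,[136,-192,0],0],[-1,[136,-192,0],0],[-1,[136,-192,0],0],[-1,[136,-192,0],0],[-1,[136,-192,-50],0],[-1,[136,-192,-90],0],[-1,[136,-192,-90],0],[-1,[136,-192,-90],0]]'; python3 - <<'E'
from h import *
from cell import env
print(np.round(env.observe()["contact_force"],2))
a=[]
for n,w in(("top",(160,225,270,345)),("scene",(160,240,280,355))):
    c=env.capture(n); np.savez(n+"1.npz",**c); a.append(cv2.resize(c["pixels"][w[0]:w[1],w[2]:w[3]],None,fx=5,fy=5,interpolation=cv2.INTER_CUBIC))
h=max(i.shape[0] for i in a); a=[cv2.copyMakeBorder(i,0,h-i.shape[0],0,0,cv2.BORDER_CONSTANT) for i in a]
cv2.imwrite("pics/p1.png",np.hstack(a))
E
```

```text
t: 2.1
tcp_pos: [0.5702, -0.0409, 0.1599]
eef_rot: [[-0.002, 0.266, 0.964], [0.001, 0.964, -0.266], [-1.0, 0.0, -0.003]]
contact_force: [1.1, -0.8, 1.7]
gripper_width: 0.0002
[ 1.11 -0.78  1.75]
```

View pics/p1.png

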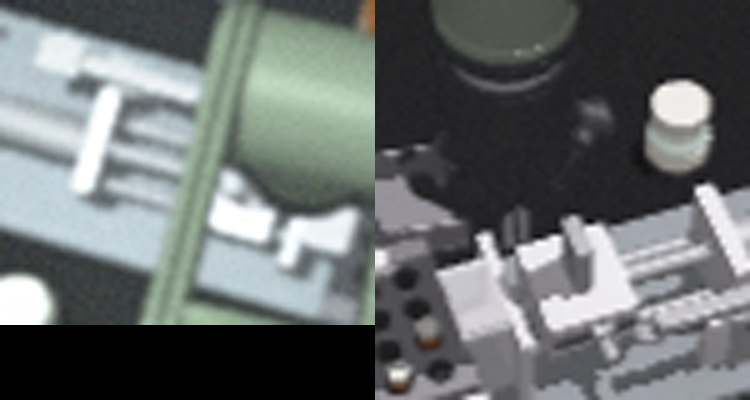

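```bash
python3 -m jog '[[-1,[1,0,-30],0],[-1,[1,0,-41],0],[-1,[2,4,-41],0],[-1,[3,8,-41],0],[-1,[3,8,-41],0],[-1,[3,8,-41],0]]';  python3 -m jog '[[-1,[0.5,2,0],0],[-1,[1.1,4,0],0],[-1,[1.1,4,0],0]]';python3 -m jog '[[-1,[0.5,2,0],0],[-1,[1.1,4,0],0],[-1,[1.1,4,0],0]]'
```

```text
t: 2.8
tcp_pos: [0.575, -0.0336, 0.1206]
eef_rot: [[0.002, 0.266, 0.964], [-0.001, 0.964, -0.266], [-1.0, 0.0, 0.002]]
contact_force: [-0.4, 0.1, -0.0]
gripper_width: 0.0
t: 3.1
tcp_pos: [0.5753, -0.0295, 0.1194]
eef_rot: [[0.0, 0.266, 0.964], [0.0, 0.964, -0.266], [-1.0, 0.0, 0.0]]
contact_force: [0.1, 0.3, 1.1]
gripper_width: 0.0
t: 3.4
tcp_pos: [0.5763, -0.0254, 0.1192]
eef_rot: [[-0.0, 0.266, 0.964], [0.0, 0.964, -0.266], [-1.0, 0.0, -0.0]]
contact_force: [-0.3, 0.3, 0.3]
gripper_width: 0.0002
```

```bash
for i in 1; do python3 -m jog '[[-1,[0.5,2,0],0],[-1,[0.5,2,0],0]]'; python3 -m jog '[[-1,[0.5,2,0],0],[-1,[0.5,2,0],0]]'; python3 -m jog '[[-1,[0.6,2,0],0],[-1,[0.6,2,0],0]]'; python3 -m jog '[[-1,[0.5,2,0],0],[-1,[0.5,2,0],0]]'; python3 -m jog '[[-1,[0.6,2,0],0],[-1,[0.6,2,0],0]]'; done | grep -E 'tcp|contact'
```

```text
tcp_pos: [0.5768, -0.0235, 0.1192]
contact_force: [0.6, 0.9, -0.3]
tcp_pos: [0.5773, -0.0215, 0.1193]
contact_force: [0.1, 0.3, 0.8]
tcp_pos: [0.578, -0.0195, 0.1193]
contact_force: [-0.5, 0.7, 0.3]
tcp_pos: [0.5783, -0.018, 0.1193]
contact_force: [-1.0, -0.6, -0.5]
tcp_pos: [0.5786, -0.017, 0.1193]
contact_force: [-2.1, -4.1, -0.6]
```

```bash
{ python3 -m jog '[[-1,[0.8,3,0],0],[-1,[0.8,3,0],0]]'; python3 -m jog '[[-1,[0.8,3,0],0],[-1,[0.8,3,0],0]]'; python3 -m jog '[[-1,[0.8,3,0],0],[-1,[0.8,3,0],0]]'; python3 -m jog '[[-1,[0.5,2,0],0],[-1,[0.5,2,0],0]]';python3 -m jog '[[-1,[0.6,2,0],0],[-1,[0.6,2,0],0]]';python3 -m jog '[[-1,[0.5,2,0],0],[-1,[0.5,2,0],0]]'; python3 -m jog '[[-1,[0.6,2,0],0],[-1,[0.6,2,0],0]]'; } | tee -a log.txt > l.txt; cat > an.py <<'E'
import re,sys,numpy as np
n=re.findall(r"tcp_pos: \[(.*?)\].*?contact_force: \[(.*?)\]",open(sys.argv[1]).read(),re.S)
for p,f in n:
    p=np.array(eval(p));f=np.array(eval(f)); print("s=%.1f F=%.1f side=%.1f z=%.4f fz=%.1f"%(267.2*p[0]+963.6*p[1]-136.9+5.5,-(f[0]*.267+f[1]*.964),f[0]*.964-f[1]*.267,p[2],f[2]))
E
python3 an.py l.txt
```

```text
s=9.7 F=6.1 side=0.0 z=0.1193 fz=0.3
s=12.7 F=6.2 side=-0.0 z=0.1193 fz=0.7
s=15.7 F=6.9 side=0.2 z=0.1193 fz=-0.2
s=17.5 F=7.7 side=-0.8 z=0.1193 fz=-0.2
s=19.5 F=7.4 side=-0.0 z=0.1193 fz=1.1
s=21.4 F=7.1 side=0.6 z=0.1193 fz=0.7
s=23.4 F=7.3 side=1.1 z=0.1193 fz=1.1
```

```bash
{ python3 -m jog '[[-1,[0.5,2,0],0],[-1,[0.5,2,0],0]]';python3 -m jog '[[-1,[0.6,2,0],0],[-1,[0.6,2,0],0]]';python3 -m jog '[[-1,[0.5,2,0],0],[-1,[0.5,2,0],0]]'; python3 -m jog '[[-1,[0.6,2,0],0],[-1,[0.6,2,0],0]]';python3 -m jog '[[-1,[0.5,2,0],0],[-1,[0.5,2,0],0]]'; } > l.txt; cat l.txt>>log.txt; python3 an.py l.txt
```

```text
s=25.2 F=9.2 side=0.4 z=0.1193 fz=1.8
s=26.8 F=8.9 side=0.6 z=0.1193 fz=0.5
s=28.7 F=10.6 side=0.2 z=0.1194 fz=0.4
s=30.6 F=10.8 side=-0.3 z=0.1193 fz=2.2
s=32.4 F=12.0 side=-0.4 z=0.1193 fz=1.6
```

```bash
{ python3 -m jog '[[-1,[0.5,2,0],0],[-1,[0.5,2,0],0]]';python3 -m jog '[[-1,[0.6,2,0],0],[-1,[0.6,2,0],0]]';python3 -m jog '[[-1,[0.5,2,0],0],[-1,[0.5,2,0],0]]'; python3 -m jog '[[-1,[0.6,2,0],0],[-1,[0.6,2,0],0]]'; } > l.txt; cat l.txt>>log.txt; python3 an.py l.txt
```

```text
s=34.3 F=11.4 side=0.8 z=0.1194 fz=1.7
s=36.6 F=10.9 side=0.6 z=0.1193 fz=3.0
s=38.8 F=11.4 side=0.9 z=0.1193 fz=1.1
s=40.8 F=11.7 side=0.0 z=0.1194 fz=1.2
```

```bash
{ python3 -m jog '[[-1,[0.3,1,0],0],[-1,[0.3,1,0],0]]';python3 -m jog '[[-1,[0.2,1,0],0],[-1,[0.2,1,0],0]]'; } > l.txt; cat l.txt>>log.txt; python3 an.py l.txt
```

```text
s=41.8 F=12.5 side=-0.2 z=0.1193 fz=0.9
s=42.8 F=10.6 side=0.4 z=0.1194 fz=0.6
```

```bash
{ python3 -m jog '[[-1,[0.3,1,0],0],[-1,[0.3,1,0],0]]'; } > l.txt; cat l.txt>>log.txt; python3 an.py l.txt
```

```text
s=44.0 F=11.0 side=0.5 z=0.1193 fz=0.6
```

```bash
{ python3 -m jog '[[-1,[0.3,1,0],0],[-1,[0.3,1,0],0]]'; } > l.txt; cat l.txt>>log.txt; python3 an.py l.txt; tail -5 l.txt
```

```text
s=45.3 F=10.0 side=0.3 z=0.1194 fz=1.1
t: 8.4
tcp_pos: [0.5892, 0.02, 0.1194]
eef_rot: [[-0.001, 0.267, 0.964], [-0.006, 0.964, -0.267], [-1.0, -0.006, 0.0]]
contact_force: [-2.4, -9.7, 1.1]
gripper_width: 0.0005
```

```bash
{ python3 -m jog '[[-1,[0.3,1,0],0],[-1,[0.3,1,0],0]]'; } > l.txt; cat l.txt>>log.txt; python3 an.py l.txt
```

```text
s=45.9 F=10.8 side=0.3 z=0.1194 fz=1.6
```

```bash
{ python3 -m jog '[[-1,[0.2,1,0],0],[-1,[0.2,1,0],0]]'; } > l.txt; cat l.txt>>log.txt; python3 an.py l.txt
```

```text
s=46.9 F=12.3 side=1.7 z=0.1193 fz=1.7
```

```bash
{ python3 -m jog '[[-1,[0.3,1,0],0],[-1,[0.3,1,0],0]]'; } > l.txt; cat l.txt>>log.txt; python3 an.py l.txt
```

```text
s=47.8 F=12.3 side=0.6 z=0.1194 fz=1.7
```

```bash
{ python3 -m jog '[[-1,[0.2,1,0],0],[-1,[0.2,1,0],0]]'; } > l.txt; cat l.txt>>log.txt; python3 an.py l.txt
```

```text
s=48.6 F=13.1 side=1.4 z=0.1194 fz=2.0
```

```bash
{ python3 -m jog '[[-1,[0,0,0],0]]'; python3 -m jog '[[-1,[0,0,0],0]]'; } > l.txt; cat l.txt>>log.txt; python3 an.py l.txt;  { python3 -m jog '[[-1,[0.3,1,0],0],[-1,[0.3,1,0],0]]'; } > l.txt; cat l.txt>>log.txt; python3 an.py l.txt
```

```text
s=48.5 F=12.3 side=0.5 z=0.1194 fz=1.8
s=48.5 F=12.3 side=-0.6 z=0.1194 fz=1.8
s=48.8 F=13.7 side=0.8 z=0.1194 fz=2.5
```

```bash
{ python3 -m jog '[[-1,[0.3,1,0],0],[-1,[0.3,1,0],0]]';python3 -m jog '[[-1,[0,0,0],0]]'; } > l.txt; cat l.txt>>log.txt; python3 an.py l.txt
```

```text
s=49.2 F=17.9 side=0.1 z=0.1194 fz=2.9
s=49.1 F=17.3 side=-1.3 z=0.1194 fz=2.0
```

```bash
{ python3 -m jog '[[-1,[-0.5,-2,0],0],[-1,[-0.8,-3,0],0],[-1,[-1.1,-4,0],0],[-1,[-1.3,-5,0],0],[-1,[-1.6,-6,0],0],[-1,[-1.6,-6,0],0]]';python3 -m jog '[[-1,[-1,-4,0],0],[-1,[-2.2,-8,0],0],[-1,[-2.2,-8,0],0]]';python3 -m jog '[[-1,[0,0,0],0],[-1,[0,0,0],0],[-1,[0,0,0],0],[-1,[0,0,0],0]]'; } > l.txt; cat l.txt>>log.txt; python3 an.py l.txt
```

```text
s=45.3 F=10.3 side=1.6 z=0.1193 fz=2.1
s=40.3 F=0.2 side=0.4 z=0.1192 fz=-0.8
s=40.6 F=-0.8 side=0.1 z=0.1192 fz=-0.0
```

```bash
python3 -m jog '[[-1,[0,0,25],0],[-1,[0,0,60],0],[-1,[0,0,80],0],[-1,[0,0,80],0],[-1,[40,30,80],0],[-1,[80,60,80],0],[-1,[82,102,80],0],[-1,[82,102,80],0],[-1,[82,102,80],0]]'; python3 - <<'E'
from h import *
from cell import env
a=[]
for n,w in(("top",(160,235,250,355)),("scene",(160,270,260,390))):
    c=env.capture(n); np.savez(n+"2.npz",**c); a.append(cv2.resize(c["pixels"][w[0]:w[1],w[2]:w[3]],None,fx=3.4,fy=3.4,interpolation=cv2.INTER_CUBIC))
h=max(i.shape[0] for i in a); a=[cv2.copyMakeBorder(i,0,h-i.shape[0],0,0,cv2.BORDER_CONSTANT) for i in a]
cv2.imwrite("pics/p2.png",np.hstack(a))
E
```

```text
t: 12.1
tcp_pos: [0.6684, 0.1183, 0.1972]
eef_rot: [[-0.003, 0.264, 0.964], [-0.001, 0.964, -0.264], [-1.0, -0.002, -0.003]]
contact_force: [0.2, -1.2, -0.9]
gripper_width: -0.0002
```

View pics/p2.png

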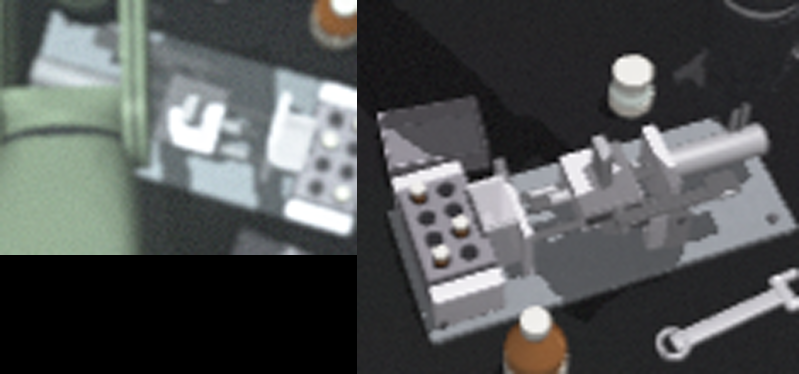

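```bash
python3 -m jog '[[-1,[1,3,-40],0],[-1,[1,3,-75],0],[-1,[1,3,-88],0],[-1,[1,3,-88],0],[-1,[1,3,-88],0]]'; python3 -m jog '[[-1,[0,0,-2],0],[-1,[0,0,-4],0],[-1,[0,0,-4],0]]'; python3 -m jog '[[-1,[0,0,-2],0],[-1,[0,0,-4],0],[-1,[0,0,-4],0]]'
```

```text
t: 12.7
tcp_pos: [0.6713, 0.1196, 0.1126]
eef_rot: [[0.002, 0.268, 0.964], [0.0, 0.964, -0.268], [-1.0, 0.001, 0.002]]
contact_force: [0.1, -0.2, 1.6]
gripper_width: -0.0
t: 13.0
tcp_pos: [0.671, 0.1203, 0.1084]
eef_rot: [[0.002, 0.267, 0.964], [0.0, 0.964, -0.267], [-1.0, 0.001, 0.002]]
contact_force: [-0.6, -0.1, -0.3]
gripper_width: 0.0002
t: 13.3
tcp_pos: [0.67, 0.1204, 0.1028]
eef_rot: [[-0.001, 0.266, 0.964], [-0.0, 0.964, -0.266], [-1.0, -0.0, -0.001]]
contact_force: [0.7, -0.3, 0.2]
gripper_width: 0.0001
```

Step down onto the paddle.

```bash
{ python3 -m jog '[[-1,[0,0,-2],0],[-1,[0,0,-2],0]]'; python3 -m jog '[[-1,[0,0,-2],0],[-1,[0,0,-2],0]]';python3 -m jog '[[-1,[0,0,-2],0],[-1,[0,0,-2],0]]'; python3 -m jog '[[-1,[0,0,-2],0],[-1,[0,0,-2],0]]'; } | grep -E 'tcp|cont'
```

```text
tcp_pos: [0.6705, 0.1204, 0.1021]
contact_force: [-1.6, -0.8, 4.3]
tcp_pos: [0.6708, 0.1209, 0.101]
contact_force: [-2.2, 0.7, 6.4]
tcp_pos: [0.671, 0.121, 0.0981]
contact_force: [-0.2, 3.2, 3.7]
tcp_pos: [0.6713, 0.1217, 0.0961]
contact_force: [0.4, 4.5, 5.4]
```

```bash
{ python3 -m jog '[[-1,[0,0,-2],0],[-1,[0,0,-2],0]]'; python3 -m jog '[[-1,[0,0,-1],0],[-1,[0,0,-1],0]]';python3 -m jog '[[-1,[0,0,0],0],[-1,[0,0,0],0]]'; } | grep -E 'tcp|cont'; python3 - <<'E'
from h import *
from cell import env
c=env.capture("scene"); np.savez("s3.npz",**c); cv2.imwrite("pics/p3.png",cv2.resize(c["pixels"][160:270,260:390],None,fx=5,fy=5,interpolation=cv2.INTER_CUBIC))
E
```

```text
tcp_pos: [0.6716, 0.122, 0.0943]
contact_force: [0.5, 5.2, 5.6]
tcp_pos: [0.6717, 0.1222, 0.0935]
contact_force: [0.7, 6.0, 6.1]
tcp_pos: [0.6717, 0.1221, 0.0936]
contact_force: [0.5, 6.0, 4.7]
```

View pics/p3.png

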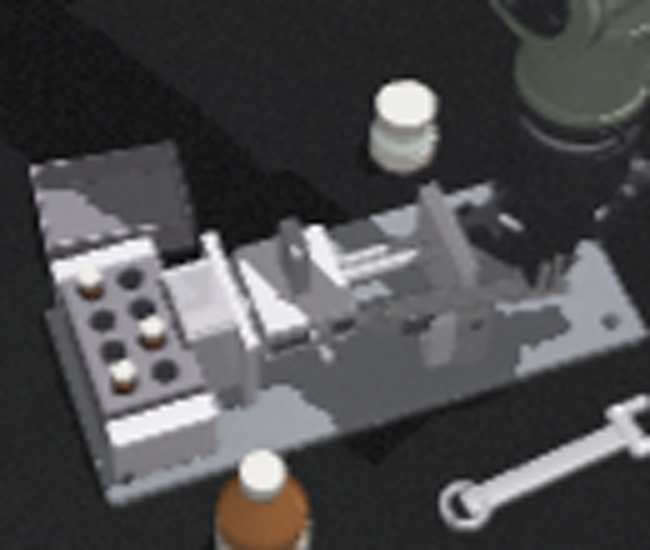

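```bash
python3 -m jog '[[-1,[0,0,10],0],[-1,[0,0,30],0],[-1,[0,0,70],0],[-1,[0,0,110],0],[-1,[-30,50,120],0],[-1,[-70,90,120],0],[-1,[-110,130,120],0],[-1,[-150,170,120],0],[-1,[-190,210,120],0],[-1,[-190,210,120],0]]';python3 -m jog '[[-1,[-60,80,0],0],[-1,[-60,80,0],0],[-1,[-60,80,0],0],[-1,[-60,80,0],0]]'; python3 - <<'E'
from h import *
from cell import env
a=[]
for n,w in(("top",(130,240,240,370)),("scene",(160,280,260,400))):
    c=env.capture(n); np.savez(n+"4.npz",**c); cv2.imwrite(f"pics/{n}4.png",c["pixels"]); a.append(cv2.resize(c["pixels"][w[0]:w[1],w[2]:w[3]],None,fx=2.9,fy=2.9,interpolation=cv2.INTER_CUBIC))
    p=np.load(n+"0.npz")["pixels"]
    a.append(cv2.resize(p[w[0]:w[1],w[2]:w[3]],None,fx=2.9,fy=2.9,interpolation=cv2.INTER_CUBIC)) if 0 else None
h=max(i.shape[0] for i in a); a=[cv2.copyMakeBorder(i,0,h-i.shape[0],0,0,cv2.BORDER_CONSTANT) for i in a]
cv2.imwrite("pics/p4.png",np.hstack(a)); print(env.observe()["contact_force"])
E
```

```text
t: 15.75
tcp_pos: [0.4776, 0.331, 0.2115]
eef_rot: [[-0.002, 0.265, 0.964], [-0.002, 0.964, -0.265], [-1.0, -0.002, -0.001]]
contact_force: [-0.2, -0.2, -0.1]
gripper_width: 0.0001
t: 16.15
tcp_pos: [0.4195, 0.4103, 0.2116]
eef_rot: [[-0.0, 0.264, 0.965], [-0.002, 0.965, -0.264], [-1.0, -0.002, 0.0]]
contact_force: [0.6, 0.6, 0.2]
gripper_width: -0.0003
[ 0.34295595  0.00896714 -0.19112277]
```

View pics/p4.png

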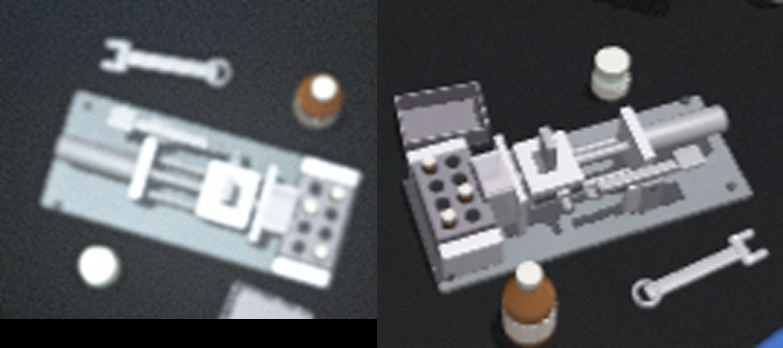

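View pics/top4.png

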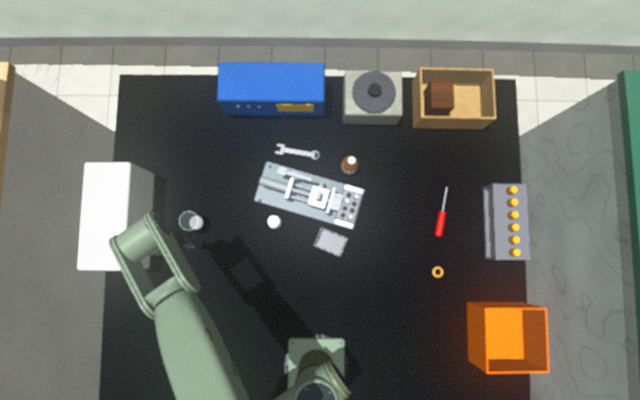

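```bash
python3 - <<'E'
from h import *
for n,(r0,r1,c0,c1),q in(("top",(182,212,305,328),(317.2,196.1)),("scene",(202,228,308,334),(320.1,214.5))):
    a,b=np.load(n+"0.npz"),np.load(n+"4.npz")
    g=lambda c:cv2.cvtColor(c["pixels"],cv2.COLOR_BGR2GRAY).astype(np.float32)
    A,B=g(a),g(b)
    f=lambda I:(I*(I>0))
    m=lambda I:cv2.moments((I[r0:r1,c0:c1]>(215 if n=="top" else 195)).astype(np.uint8))
    T=cv2.resize(A[r0+4:r1-4,c0+4:c1-4],None,fx=8,fy=8,interpolation=cv2.INTER_CUBIC); S=cv2.resize(B[r0-4:r1+4,c0-4:c1+4],None,fx=8,fy=8,interpolation=cv2.INTER_CUBIC)
    _,v,_,l=cv2.minMaxLoc(cv2.matchTemplate(S,T,cv2.TM_CCOEFF_NORMED)); d=np.array(l)/8-8
    p0=onz(a,*q,.08);p1=onz(a,q[0]+d[0],q[1]+d[1],.08); e=(p1-p0)*1000
    print(n,v,d,"along y %.1f mm, across %.1f"%(e[0]*.267+e[1]*.964,e[0]*.964-e[1]*.267))
E
```

```text
top 0.9850366711616516 [1.375 0.375] along y -4.9 mm, across 0.1
scene 0.971116304397583 [-1.5    0.375] along y -4.9 mm, across -0.3
```

```bash
python3 - <<'E'
from cell import env
print(env.hand_in())
E
```

```text
the job is handed in; nothing more can be done
None
```

I cocked the striker, let go so the sear held it alone, fired it by pressing the paddle, and handed the job in at about 16 s. No verdict was reported.

- **Cocking:** I pushed the lug back with the shut fingers. The pull jumped about 5 N near 49 mm, which means the tooth had met the backstop and the sear had caught. I stopped there, with the backstop pushed in well under 1 mm by my estimate.
- **Held by the sear:** I backed the fingers off and the contact force read about zero. They stayed off for over a second, and a picture showed the striker held back on its own.
- **Firing:** I pressed the paddle down about 8–9 mm and the striker fired, then I lifted clear and moved the arm away.
- **Last checks:** Both cameras put the striker 4.9 mm further forward than at the start, which fits a pin that began 4–7 mm proud. The paddle looks back up, the bystanders in view look unmoved, and the force on the tool is about zero.
- **Not confirmed:** The pin sits under the hood and its starting height was never measured. That it is fully home is inferred from the 4.9 mm shift and from the blow having roughly 0.4 J against about 0.14 J needed at most. The sear angle was checked only by eye.

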